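# Dispense one brass blank and push it onto the square block

## Task

Press the black plunger of the blank dispenser fully down once and let it spring back, so that a single brass disc comes out onto the apron; then push that disc sideways with the fingertips until it lies flat and wholly on the square steel block beside the apron (not the round wooden one). Only press and push: do not lift the disc, leave the other discs in the dispenser, and leave everything else on the bench where it is.

Things in the scene. Friction and masses are not known exactly. Their poses are not given: they have to be found in the camera images.
- dispenser: Fixed dispenser for brass disc blanks. Origin: on the bench under the tower's axis; x points out of the outlet, y to its left, z up. Level floor 21 mm above the bench, 56 mm wide behind the tower, 90 mm in front (apron). Grey housing, 46 x 40 mm, top at 55 mm, centred at x = -52 mm, carries the plunger. Each full press pushes the bottom disc out onto the apron; on release the next drops.
- apron (a point): On the floor of the apron, in front of the outlet, where the centre of the dispensed disc comes to lie (x = 42 mm from the tower's axis; it may slide on by up to 24 mm). The apron runs from x = 0 to 84 mm and y = -45 to +45 mm of the dispenser, is open at both sides (y) and has a lip 5 mm high at its far end, from x = 79 mm. Axes as the dispenser's.
- tower_top (a point): Centre of the open top of the square magazine tower, 34 x 34 mm, 61 mm above the bench, which holds the stack of four discs (6 mm each, from 21 mm up). Axes as the dispenser's.
- plunger (a joint): Plunger travel, m: 0 up (at rest), 0.018 fully pressed down, moves straight down. Spring: 3 N at the start, about 7 N fully down, plus some damping (about 25 N per m/s); it returns by itself when released.
- plunger_top (a point): Centre of the flat top of the black round plunger knob, 28 mm diameter; 84 mm above the bench when up. It moves down with the plunger.
- disc0: The bottom disc of the stack, the one to be dispensed: brass disc blank, 26 mm diameter, 6 mm thick, about 27 g, lying flat, loose. Origin: centre of its underside (21 mm above the bench while on the dispenser, 20 mm on a block), z along the disc's axis.
- square_block: Square steel bench block, 90 x 90 x 20 mm, fixed, standing at one side of the apron (left or right, it varies), its sides parallel to the dispenser's, 2 to 5 mm from the apron's side edge; its top is 1 mm lower than the apron floor, so that a disc slides across onto it. Origin: centre of its underside; top 20 mm above it.
- round_block: Round wooden block, 90 mm diameter, 20 mm high, fixed, at the other side of the apron. Not the place for the disc. Origin: centre of its underside.
- disc1: Disc number 2 from the bottom of the stack, same as disc0; stays in the tower. Origin: centre of its underside.
- disc2: Disc number 3 from the bottom of the stack, same as disc0; stays in the tower. Origin: centre of its underside.
- disc3: Disc number 4 from the bottom of the stack, same as disc0; stays in the tower. Origin: centre of its underside.
- wax: Bystander, loose: cream-white wax block, 30 x 30 x 35 mm high. Origin: centre of its underside.
- jar: Bystander, loose: small closed glass jar, 44 mm diameter, 50 mm high. Origin: centre of its underside.
- bangle: Bystander, loose: brass bangle ring lying flat, 66 mm diameter, 8 mm high. Origin: centre of its underside.
- mallet: Bystander, loose: hammer lying on the bench, 240 mm long. Origin: centre of its underside (near the middle of its length).
- mug: Bystander, loose: terracotta-coloured mug, 84 mm diameter, 85 mm high. Origin: centre of its underside.
- bowl: Bystander, loose: white bowl, 110 mm diameter, 45 mm high. Origin: centre of its underside.
- can: Bystander, loose: tall closed can, 64 mm diameter, 150 mm high. Origin: centre of its underside.
There are look-alikes about, which are no part of the job. Leave any red look-alike of the dispenser alone.

How it is judged:
By the outcome, as a careful person would: the job done as asked, in the order asked, and still so for the second after the job is handed in, with the robot touching nothing.
It also fails if it takes over 48 s, if anything falls off the work surface, if the arm or the gripper's body presses on something with over 40 N, if the wrist force passes 120 N, or if a joint passes its speed limit or range.

## Robot

A 7-joint arm with a two-finger parallel gripper is mounted at the origin on the work surface. World frame = base frame: x ahead of the robot, y to its left, z up, the work surface at z = 0. Lengths are in m, angles in rad, forces in N, time in s.
With the tool pointing down it reaches from about 0.4 to 0.875 m from the base axis. Payload 19.3 kg.
Tool frame: the origin (TCP) lies midway between the tips of the shut fingers; the grasp point (between the pads) lies 19 mm behind it; z points along the fingers, y is the line along which they close (so a half turn about z gives the same grasp; the last joint's range is limited). The gripper opens to 85 mm and grips with 20 to 120 N. Pads are 22 mm wide; open, the fingers measure 114 mm over their backs; the gripper's body (76 mm by 85 mm) begins 54 mm behind the grasp point. The pads swing forward as they close: fully open they stand 13 mm farther back than shut.
Start: joints at [-1.297, 0.521, -0.036, 1.599, 0.021, 1.021, -0.113], TCP at [0.211, 0.588, 0.231] pointing down, gripper open.
Joint ranges: [-2.91, 2.91], [-0.3, 2.13], [-1.5, 1.42], [0.17, 2.43], [-1.26, 4.41], [0.16, 1.93], [-2.52, 2.52]. Speed limits (rad/s): [1.89, 1.89, 2.39, 2.39, 3.01, 3.01, 3.01].

## Interface

Orientations are given as [roll, pitch, yaw] about the fixed x, y, z axes, in that order (R = Rz(yaw) Ry(pitch) Rx(roll)).
In Python, from workcell import * gives the robot as it stands. The module is installed in compiled form; this text tells all that it offers.
- The arm moves only by the tool play_rows, never from a script. Its argument "deltas" is a list of rows, each a list of 7 numbers: the shift along the tool's x, y, z in units of 500 mm (1.0 is 500 mm), then the turn, a rotation vector about the tool's x, y, z in units of 120 degrees (1.0 is 120 degrees), then the closure, from 0 (fully open) to 1 (shut). A call has 1 to 10 rows; each row is the pose to reach, as a shift and turn from the pose commanded when the call began, along the tool's axes at that moment; what a row does not reach only later rows make up. A row lasts 1/10 s, in which the tool goes at most 50 mm and 8.59 degrees, less where a joint would pass 70% of its speed; a pose out of reach is approached as far as the arm can. A call with a number of a shift or a turn outside -1 to 1 is refused whole. A call with a gripper value outside its range is refused whole. The fingers move at their own pace and stop on an object; "newtons" is the grip in N (left out, the last holds). Time passes only in rows, so rows that repeat a pose let the fingers close. It gives the time, the measured TCP pose, the force, the opening and the grip force at its end, in the units of the state.
- observe(): the state, without advancing time (a new reading comes with each control period).
- grab_frame(name): name is "scene" or "top" or "wrist"; returns the picture (384x512x3 uint8, red, green, blue); there is no depth.
- get_calibration(name): a dict with "fovy" (degrees; the focal length in pixels is half the picture's height over the tangent of half this angle, whatever the lens; pixels are square), "cx", "cy" (the principal point, pixels), "k1" (the pictures are not rectified: a ray, as slopes to the right and down, at radius r is drawn at 1 + k1 r^2 times it, then the intrinsics apply), "xyz" and "rotation" of the camera in the world. Camera axes: x right, y down, z forward; pixel columns grow to the right and rows downward; lengths in m; the calibration is good to about 2 mm. A picture is of the moment at which its call begins: read the wrist's pose just before it. get_calibration takes no time and is no camera call; for the wrist camera it gives the pose at the moment of the call.
- job_done(): hands the job in; it is judged then, once.
The state is a dict: "clock": time; "qpos": joint angles; "qd": joint speeds; "joint_efforts": joint torques, N m; "position": TCP position; "tool_rot": TCP orientation; "force": force on the tool from outside, world axes, zero at the start; "moment": the same for the moment, N m; "grip_width": finger opening in m; "finger_force": force on a finger pad.
Only numpy, scipy, OpenCV 4.12 (cv2) and the standard library are available. Lean on these libraries where they do the work, as an engineer would, in place of code of your own. Each camera call takes 0.05 s, during which the arm holds its last target. There are 200 camera calls.

## Working session

There is one attempt and no reset: what is moved stays moved. The work goes in short steps, Python scripts to look and compute and a tool call to move; the robot and the scene stay as the last step left them, time stands still between calls to the robot, and variables do not carry over. Pictures are saved under pics/ and viewed, at most 10 in all, crops included, and the job is handed in when it is done.

Besides the shell and the picture viewer there is one more tool, called after "Request:" as a command line: name --pt "numbers of a row" for each row, then --argument value for the rest. play_rows: Moves the arm, as the interface text tells. Its arguments: {"type":"object","properties":{"deltas":{"type":"array"},"newtons":{"type":"number"}},"required":["deltas"]}

```bash
mkdir -p pics; python3 - <<'E'
from workcell import *
import cv2
for n in ("scene","top"):
    cv2.imwrite(f"pics/{n}0.png",cv2.cvtColor(grab_frame(n),cv2.COLOR_RGB2BGR)); c=get_calibration(n); print(n,c)
s=observe();print(s)
E
```

```text
scene {'fovy': 43.36391475279246, 'cx': 258.4968505498137, 'cy': 189.63810210257026, 'k1': 0.05259505986483999, 'xyz': array([1.3231341 , 0.67154411, 0.84559964]), 'rotation': array([-2.20454382,  0.00560533,  2.28082094])}
top {'fovy': 45.818274988924884, 'cx': 254.67291686514227, 'cy': 188.66038634306244, 'k1': -0.11620816220790392, 'xyz': array([0.39015038, 0.01648307, 1.46767111]), 'rotation': array([-3.04006549, -0.00762799, -1.58226309])}
{'clock': 0.1, 'qpos': array([-1.29722857,  0.52196073, -0.03632608,  1.59991135,  0.02118865,
        1.0210598 , -0.11276794]), 'qd': array([ 1.30400314e-04, -3.22356555e-05,  1.72878609e-04, -1.81716268e-03,
        1.50146698e-03,  1.49450718e-03, -2.54250965e-03]), 'joint_efforts': array([ 4.04512612e-03, -9.28486419e+01,  1.98405616e+00, -3.70536947e+01,
        1.80817873e-02,  5.37348838e-03,  5.70635507e-06]), 'position': array([0.21058358, 0.58816793, 0.23079355]), 'tool_rot': array([-3.14063943e+00,  5.49540412e-05,  2.79783818e+00]), 'force': array([-0.2813643 , -0.05910443,  0.28379016]), 'moment': array([-0.01539933, -0.02577363,  0.01925057]), 'finger_force': 0.0, 'grip_width': 0.08521620558666348}
```

View pics/scene0.png

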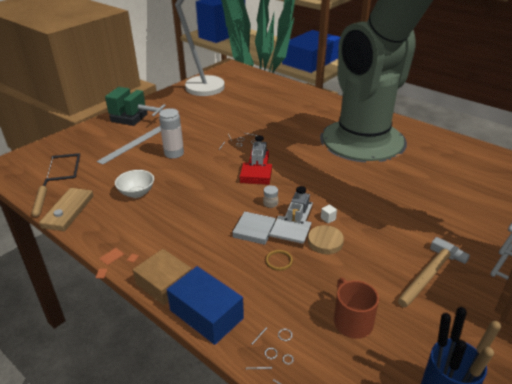

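View pics/top0.png

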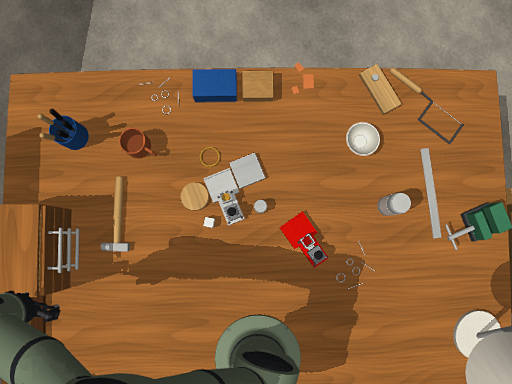

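The real dispenser is at about (228,200) in the top view, with the plunger near (232,211). The square block is at about (247,170), the round one at (195,196), and the red decoy at (303,237). Next I'll enlarge both views.

```bash
python3 - <<'E'
import cv2,numpy as np
a=cv2.imread("pics/top0.png")[140:240,170:280];b=cv2.imread("pics/scene0.png")[175:265,225:350]
a=cv2.resize(a,None,fx=6,fy=6,interpolation=cv2.INTER_CUBIC)[:600]
cv2.imwrite("pics/topz.png",a);cv2.imwrite("pics/scz.png",cv2.resize(b,None,fx=6,fy=6,interpolation=cv2.INTER_CUBIC))
E
cat > h.py <<'E'
from workcell import *
import numpy as np, cv2
from scipy.spatial.transform import Rotation as Ro
def cam(n):
    c=get_calibration(n); f=192/np.tan(np.radians(c["fovy"])/2)
    return c,f,Ro.from_euler("xyz",c["rotation"]).as_matrix()
def toplane(n,uv,z,C=None):
    c,f,R=C or cam(n); d=np.array([(uv[0]-c["cx"])/f,(uv[1]-c["cy"])/f])
    s=d.copy()
    for _ in range(30): s=d/(1+c["k1"]*(s@s))
    r=R@np.array([*s,1]); return c["xyz"]+r*(z-c["xyz"][2])/r[2]
def proj(n,P,C=None):
    c,f,R=C or cam(n); p=R.T@(np.array(P)-c["xyz"]); s=p[:2]/p[2]
    s=s*(1+c["k1"]*(s@s)); return s*f+[c["cx"],c["cy"]]
E
```

```text
(no output)
```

View pics/topz.png

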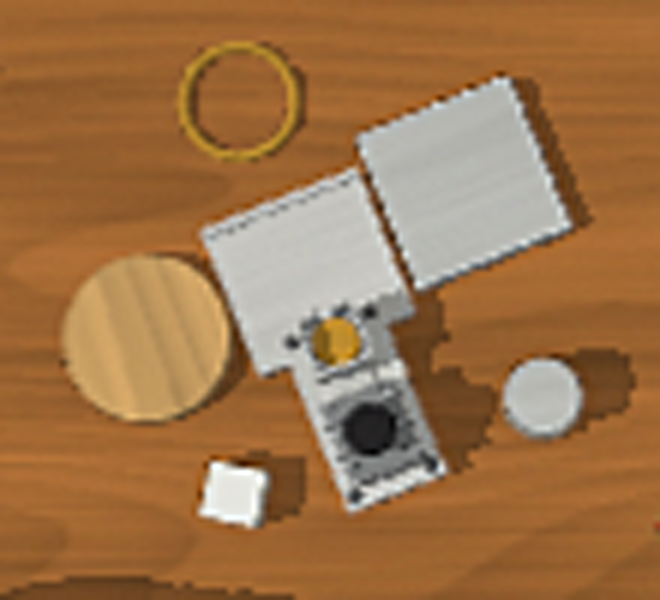

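View pics/scz.png

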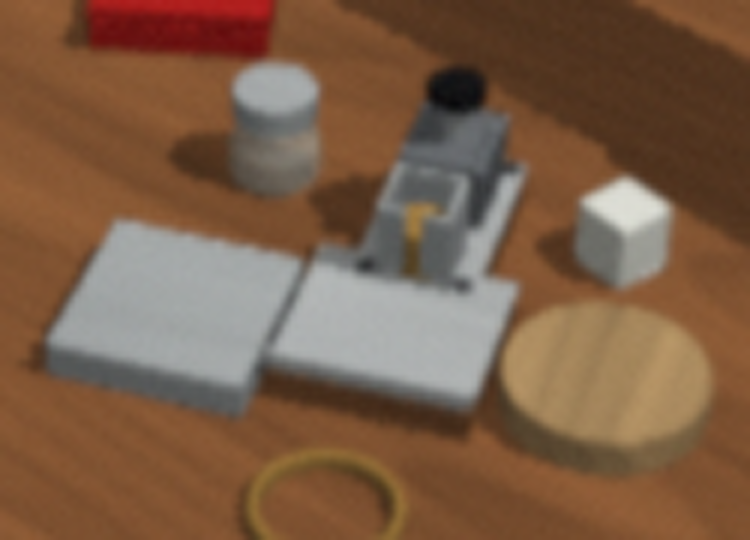

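```bash
cat > fit.py <<'E'
from h import *
from scipy.optimize import least_squares
T=lambda x,y:((x+.5)/6-.5+170,(y+.5)/6-.5+140)
S=lambda x,y:((x+.5)/6-.5+225,(y+.5)/6-.5+175)
D=[("top",T(202,233),(.084,.045,.026)),("top",T(357,170),(.084,-.045,.026)),("top",T(412,305),(0,-.045,.021)),("top",T(263,374),(0,.045,.021)),
("top",T(369,429),(-.052,0,.084)),("scene",S(457,85),(-.052,0,.084)),("scene",S(517,285),(0,.045,.021)),("scene",S(470,403),(.084,.045,.026))]
B=[("top",T(357,138),(.045,.045,.02)),("top",T(508,78),(.045,-.045,.02)),("top",T(572,228),(-.045,-.045,.02)),("top",T(417,290),(-.045,.045,.02)),
("scene",S(118,222),(-.045,-.045,.02)),("scene",S(303,258),(-.045,.045,.02)),("scene",S(45,347),(.045,-.045,.02))]
CC={n:cam(n) for n in("top","scene")}
def w(p,l): c,s=np.cos(p[2]),np.sin(p[2]); return np.array([p[0]+c*l[0]-s*l[1],p[1]+s*l[0]+c*l[1],l[2]])
def fit(Q):
    r=least_squares(lambda p:np.concatenate([proj(n,w(p,l),CC[n])-uv for n,uv,l in Q]),[.6,.1,.4],loss="soft_l1")
    return r.x,r.fun.reshape(-1,2)
p,e=fit(D);print("disp",p.round(4),e.round(1).tolist())
b,e2=fit(B);print("block",b.round(4),e2.round(1).tolist())
print("plunger",w(p,(-.052,0,.084)),toplane("top",D[4][1],.084),toplane("scene",D[5][1],.084))
R=w((0,0,-p[2]),(*(b[:2]-p[:2]),0));print("block in disp",R)
for nm,q,z in (("jar",(542,397),.05),("wax",(234,493),.035),("round",(147,338),.02)): print(nm,toplane("top",T(*q),z)[:2].round(3))
E
python3 fit.py
```

```text
disp [0.5124 0.0954 0.382 ] [[-0.2, -0.6], [0.0, -0.8], [0.9, 1.0], [-0.4, 0.2], [0.3, -0.4], [-0.0, -0.0], [0.4, 0.2], [0.3, -0.4]]
block [0.5987 0.0284 0.3848] [[-0.5, -0.2], [0.1, -0.8], [0.2, -0.3], [0.1, 0.1], [-0.1, -0.6], [0.7, 0.0], [0.1, -0.6]]
plunger [0.46416947 0.07601169 0.084     ] [0.46309247 0.07696807 0.084     ] [0.46414572 0.07613492 0.084     ]
block in disp [ 0.05509805 -0.09436581  0.        ]
jar [ 0.481 -0.012]
wax [0.433 0.15 ]
round [0.516 0.198]
```

```bash
cat > go.py <<'E'
import sys
from h import *
P=np.array([.5124,.0954,.383])
def loc(l): c,s=np.cos(P[2]),np.sin(P[2]); return np.array([P[0]+c*l[0]-s*l[1],P[1]+s*l[0]+c*l[1],l[2]])
def rows(l,yaw=P[2]+np.pi/2):
    s=observe(); R=Ro.from_euler("xyz",s["tool_rot"]); G=Ro.from_euler("xyz",[np.pi,0,yaw])
    d=R.inv().apply(loc(l)-s["position"])/.5; r=(R.inv()*G).as_rotvec()/np.radians(120)
    print(l,d.round(4),r.round(4))
def state():
    s=observe(); x=s["position"]-[*P[:2],0]; c,q=np.cos(P[2]),np.sin(P[2])
    print("t",round(s["clock"],2),"local",np.round([c*x[0]+q*x[1],-q*x[0]+c*x[1],x[2]],4),"yaw-P",round(s["tool_rot"][2]-P[2],3),"F",s["force"].round(2),"w",round(s["grip_width"],4))
if __name__=="__main__":
    state()
    for a in sys.argv[1:]: rows([float(v)/1000 for v in a.split(",")])
E
python3 go.py -52,0,200 -52,0,110
```

```text
t 0.1 local [-0.0958  0.5699  0.2308] yaw-P 2.415 F [-0.28 -0.06  0.28] w 0.0852
[-0.052, 0.0, 0.2] [-0.8227 -0.7935  0.0624] [-4.00e-04  2.00e-04  4.03e-01]
[-0.052, 0.0, 0.11] [-0.8227 -0.7933  0.2424] [-4.00e-04  2.00e-04  4.03e-01]
```

Request:
play_rows --pt "-0.823 -0.7935 0.0624 0 0 0.403 1" --pt "-0.823 -0.7935 0.0624 0 0 0.403 1" --pt "-0.823 -0.7935 0.0624 0 0 0.403 1" --pt "-0.823 -0.7935 0.0624 0 0 0.403 1" --pt "-0.823 -0.7935 0.0624 0 0 0.403 1" --pt "-0.823 -0.7935 0.0624 0 0 0.403 1" --pt "-0.823 -0.7935 0.0624 0 0 0.403 1" --pt "-0.823 -0.7935 0.0624 0 0 0.403 1" --pt "-0.823 -0.7935 0.0624 0 0 0.403 1" --pt "-0.823 -0.7935 0.0624 0 0 0.403 1"

```text
clock: 1.1
position: [0.4327, 0.1392, 0.204]
tool_rot: [3.141, -0.0, 1.954]
force: [1.4, -0.1, 0.3]
grip_width: -0.0
finger_force: 0.0
```

```bash
python3 go.py -52,0,200 -52,0,110
```

```text
t 1.1 local [-0.0576  0.0704  0.204 ] yaw-P 1.571 F [ 1.45 -0.06  0.3 ] w -0.0
[-0.052, 0.0, 0.2] [-0.1408  0.0111  0.008 ] [ 0.0001 -0.      0.0001]
[-0.052, 0.0, 0.11] [-0.1408  0.0111  0.188 ] [ 0.0001 -0.      0.0001]
```

Request:
play_rows --pt "0 0 0 0 0 0 1" --pt "0 0 0 0 0 0 1" --pt "0 0 0 0 0 0 1"

```text
clock: 1.4
position: [0.4319, 0.1417, 0.204]
tool_rot: [-3.141, -0.0, 1.955]
force: [-0.4, -0.7, 0.6]
grip_width: -0.0001
finger_force: 0.0
```

```bash
python3 go.py -52,0,200 -52,0,110
```

```text
t 1.4 local [-0.0574  0.073   0.204 ] yaw-P 1.572 F [-0.37 -0.72  0.62] w -0.0001
[-0.052, 0.0, 0.2] [-0.1461  0.0106  0.0079] [-0.0001 -0.0001  0.0004]
[-0.052, 0.0, 0.11] [-0.1461  0.0106  0.1879] [-0.0001 -0.0001  0.0004]
```

Request:
play_rows --pt "-0.075 0.0055 0.008 0 0 0 1" --pt "-0.146 0.0106 0.008 0 0 0 1" --pt "-0.146 0.0106 0.07 0 0 0 1" --pt "-0.146 0.0106 0.13 0 0 0 1" --pt "-0.146 0.0106 0.188 0 0 0 1" --pt "-0.146 0.0106 0.188 0 0 0 1" --pt "-0.146 0.0106 0.188 0 0 0 1" --pt "-0.146 0.0106 0.188 0 0 0 1"

```text
clock: 2.2
position: [0.465, 0.0759, 0.1114]
tool_rot: [3.14, 0.0, 1.955]
force: [0.2, 0.6, -0.2]
grip_width: 0.0003
finger_force: 0.0
```

```bash
python3 - <<'E'
from go import *
state(); rows([-.052,0,.064])
t=cv2.cvtColor(grab_frame("scene"),6-2 if False else cv2.COLOR_RGB2BGR)[130:265,225:350]
cv2.imwrite("pics/s2.png",cv2.resize(t,None,fx=4,fy=4,interpolation=cv2.INTER_CUBIC))
E
```

```text
t 2.2 local [-0.0512 -0.0003  0.1114] yaw-P 1.572 F [ 0.23  0.56 -0.17] w 0.0003
[-0.052, 0, 0.064] [ 0.0007 -0.0018  0.0947] [0.0008 0.     0.0004]
```

View pics/s2.png

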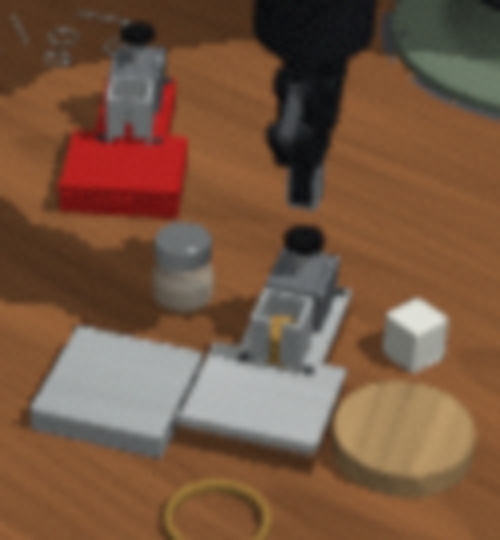

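The shut fingertips are directly above the black knob at about (303,240), so I'll press slowly.

Request:
play_rows --pt "0.0005 -0.001 0.025 0 0 0 1" --pt "0.0005 -0.001 0.045 0 0 0 1" --pt "0.0005 -0.001 0.055 0 0 0 1" --pt "0.0005 -0.001 0.064 0 0 0 1" --pt "0.0005 -0.001 0.073 0 0 0 1" --pt "0.0005 -0.001 0.082 0 0 0 1" --pt "0.0005 -0.001 0.09 0 0 0 1" --pt "0.0005 -0.001 0.095 0 0 0 1" --pt "0.0005 -0.001 0.095 0 0 0 1" --pt "0.0005 -0.001 0.095 0 0 0 1"

```text
clock: 3.25
position: [0.4646, 0.0756, 0.0652]
tool_rot: [3.139, -0.001, 1.953]
force: [-17.0, 0.0, 78.0]
grip_width: 0.0002
finger_force: 39.3
```

Request:
play_rows --pt "0 0 -0.01 0 0 0 1" --pt "0 0 -0.025 0 0 0 1" --pt "0 0 -0.045 0 0 0 1" --pt "0 0 -0.1 0 0 0 1" --pt "0 0 -0.18 0 0 0 1" --pt "0 0 -0.18 0 0 0 1" --pt "0 0 -0.18 0 0 0 1"

```text
clock: 3.95
position: [0.4642, 0.0756, 0.1535]
tool_rot: [3.14, -0.0, 1.954]
force: [0.1, -0.2, -1.1]
grip_width: -0.0003
finger_force: 0.0
```

```bash
cat > look.py <<'E'
from go import *
import sys
k=sys.argv[1]
a=cv2.cvtColor(grab_frame("top"),cv2.COLOR_RGB2BGR)[145:225,190:280]
b=cv2.cvtColor(grab_frame("scene"),cv2.COLOR_RGB2BGR)[180:260,225:315]
m=np.hstack([a,b]);m=cv2.resize(m,None,fx=4.4,fy=4.4,interpolation=cv2.INTER_CUBIC)
cv2.imwrite(f"pics/{k}.png",m)
C=cam("top"),cam("scene")
for n,im,o,c in (("top",a,(190,145),C[0]),("scene",b,(225,180),C[1])):
    h=cv2.cvtColor(im,cv2.COLOR_BGR2HSV); M=cv2.inRange(h,(15,110,90),(35,255,255))
    N,L,S,Z=cv2.connectedComponentsWithStats(M)
    for i in range(1,N):
        if S[i,4]>15:
            w=toplane(n,Z[i]+o,.026,c)-[*P[:2],0]; q=Ro.from_euler("z",-P[2]).apply(w)
            print(n,Z[i].round(1),S[i,4],"local@26mm",q.round(4))
state()
E
python3 look.py d1
```

```text
top [19.1 11.9] 165 local@26mm [0.1395 0.0018 0.026 ]
top [76.9 25.3] 18 local@26mm [ 0.0281 -0.153   0.026 ]
top [ 1.7 49.8] 120 local@26mm [0.0475 0.0988 0.026 ]
scene [65.1 47.6] 43 local@26mm [ 0.0438 -0.0004  0.026 ]
scene [86.6 56.3] 100 local@26mm [0.0591 0.0603 0.026 ]
scene [52.9 73.4] 120 local@26mm [ 0.1452 -0.0025  0.026 ]
t 4.05 local [-0.0529 -0.0004  0.1522] yaw-P 1.571 F [ 0.25 -0.88 -0.2 ] w 0.0001
```

View pics/d1.png

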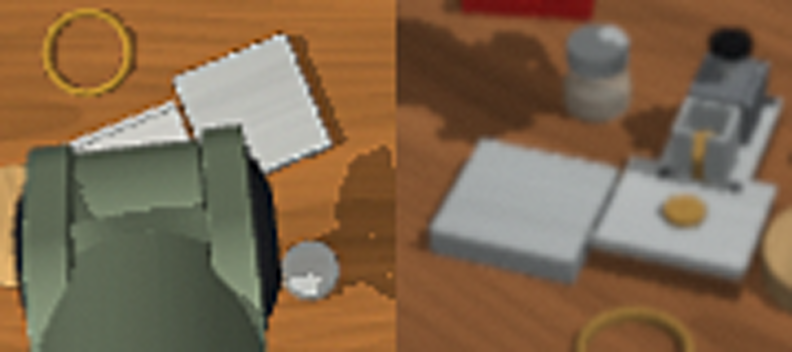

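One disc came out and lies flat at about local (44,0) mm, and the plunger is back up with the stack still in the tower. Next I'll go to the far side of the disc with the fingers slightly open as a cradle.

```bash
python3 go.py 44,33,150 44,33,60
```

```text
t 4.05 local [-0.0529 -0.0004  0.1522] yaw-P 1.571 F [ 0.25 -0.88 -0.2 ] w 0.0001
[0.044, 0.033, 0.15] [0.0667 0.1938 0.0042] [-0.0004 -0.      0.    ]
[0.044, 0.033, 0.06] [0.0667 0.1939 0.1842] [-0.0004 -0.      0.    ]
```

Request:
play_rows --pt "0.033 0.08 0.004 0 0 0 0.835" --pt "0.0667 0.16 0.004 0 0 0 0.835" --pt "0.0667 0.194 0.004 0 0 0 0.835" --pt "0.0667 0.194 0.004 0 0 0 0.835" --pt "0.0667 0.194 0.06 0 0 0 0.835" --pt "0.0667 0.194 0.13 0 0 0 0.835" --pt "0.0667 0.194 0.184 0 0 0 0.835" --pt "0.0667 0.194 0.184 0 0 0 0.835" --pt "0.0667 0.194 0.184 0 0 0 0.835"

```text
clock: 4.95
position: [0.5409, 0.1418, 0.0606]
tool_rot: [-3.14, 0.0, 1.953]
force: [-0.2, -0.5, 0.4]
grip_width: 0.014
finger_force: 0.0
```

```bash
python3 go.py 44,33,23.5 44,-72,23.5
```

```text
t 4.95 local [0.0438 0.0324 0.0606] yaw-P 1.57 F [-0.16 -0.53  0.39] w 0.014
[0.044, 0.033, 0.0235] [0.0013 0.0005 0.0742] [-0.0007  0.0001 -0.0004]
[0.044, -0.072, 0.0235] [-0.2087  0.0007  0.0742] [-0.0007  0.0001 -0.0004]
```

Request:
play_rows --pt "0.0013 0.0005 0.025 0 0 0 0.835" --pt "0.0013 0.0005 0.045 0 0 0 0.835" --pt "0.0013 0.0005 0.06 0 0 0 0.835" --pt "0.0013 0.0005 0.068 0 0 0 0.835" --pt "0.0013 0.0005 0.0735 0 0 0 0.835" --pt "0.0013 0.0005 0.0735 0 0 0 0.835" --pt "0.0013 0.0005 0.0735 0 0 0 0.835"

```text
clock: 5.65
position: [0.5415, 0.1432, 0.024]
tool_rot: [3.141, 0.0, 1.954]
force: [-0.4, 0.1, -0.1]
grip_width: 0.0141
finger_force: 0.0
```

```bash
python3 look.py d2; python3 go.py 44,10,23.5 44,-30,23.5 44,-72,23.5
```

```text
top [17.3  4.1] 52 local@26mm [ 0.1654 -0.0023  0.026 ]
top [35.8 51.4] 46 local@26mm [0.0008 0.0005 0.026 ]
scene [65.2 47.4] 45 local@26mm [ 0.0432 -0.0001  0.026 ]
scene [86.6 56.6] 99 local@26mm [0.0601 0.0605 0.026 ]
scene [53.1 73.3] 119 local@26mm [ 0.1449 -0.0021  0.026 ]
t 5.75 local [0.0449 0.0335 0.0241] yaw-P 1.571 F [0.17 0.19 0.08] w 0.014
t 5.75 local [0.0449 0.0335 0.0241] yaw-P 1.571 F [0.17 0.19 0.08] w 0.014
[0.044, 0.01, 0.0235] [-0.0469 -0.0018  0.0011] [ 0.0002  0.     -0.    ]
[0.044, -0.03, 0.0235] [-0.1269 -0.0018  0.0011] [ 0.0002  0.     -0.    ]
[0.044, -0.072, 0.0235] [-0.2109 -0.0018  0.0011] [ 0.0002  0.     -0.    ]
```

View pics/d2.png

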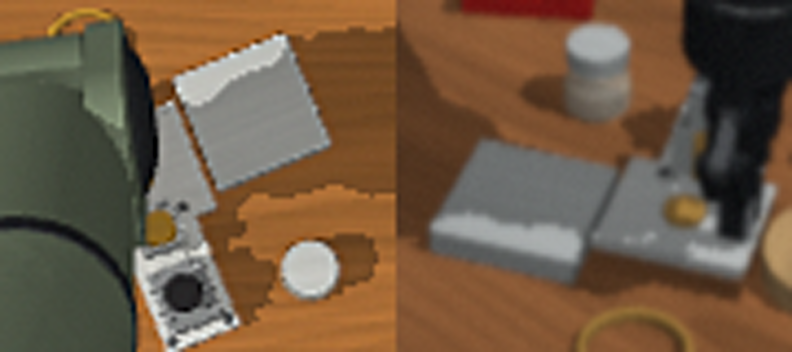

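The fingers straddle the right line beside the disc at about (685,210) in the right half, clear of the floor and tower. I'll push it gently.

Request:
play_rows --pt "-0.01 -0.001 0.001 0 0 0 0.835" --pt "-0.022 -0.002 0.001 0 0 0 0.835" --pt "-0.034 -0.002 0.001 0 0 0 0.835" --pt "-0.048 -0.002 0.001 0 0 0 0.835" --pt "-0.062 -0.002 0.001 0 0 0 0.835" --pt "-0.076 -0.002 0.001 0 0 0 0.835" --pt "-0.09 -0.002 0.001 0 0 0 0.835" --pt "-0.1 -0.002 0.001 0 0 0 0.835" --pt "-0.106 -0.002 0.001 0 0 0 0.835" --pt "-0.106 -0.002 0.001 0 0 0 0.835"

```text
clock: 6.75
position: [0.5604, 0.0932, 0.0233]
tool_rot: [3.142, 0.0, 1.953]
force: [0.7, -0.8, -0.7]
grip_width: 0.014
finger_force: 0.0
```

```bash
python3 look.py d3; python3 go.py 44,-72,23.5
```

```text
top [ 0.8 43.3] 38 local@26mm [0.0676 0.0938 0.026 ]
scene [49.1 44.4] 40 local@26mm [ 0.0447 -0.0435  0.026 ]
scene [86.6 56.4] 103 local@26mm [0.0596 0.0604 0.026 ]
scene [53.4 73.3] 122 local@26mm [ 0.1446 -0.0014  0.026 ]
t 6.85 local [ 0.0438 -0.0193  0.0233] yaw-P 1.571 F [ 0.54 -0.28 -0.39] w 0.0142
t 6.85 local [ 0.0438 -0.0193  0.0233] yaw-P 1.571 F [ 0.54 -0.28 -0.39] w 0.0142
[0.044, -0.072, 0.0235] [-0.1054  0.0005 -0.0005] [-0.     -0.0001  0.0001]
```

View pics/d3.png

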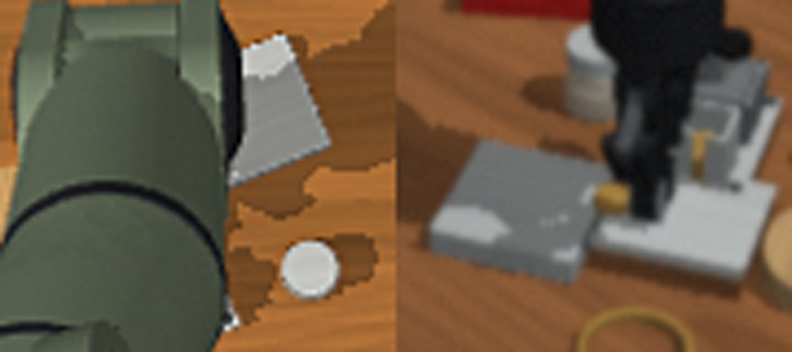

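The disc is in the cradle and crossing onto the square block, at about (612,200) in the right half. I'll continue the push.

Request:
play_rows --pt "-0.012 0 0 0 0 0 0.835" --pt "-0.026 0 0 0 0 0 0.835" --pt "-0.04 0 0 0 0 0 0.835" --pt "-0.054 0 0 0 0 0 0.835" --pt "-0.068 0 0 0 0 0 0.835" --pt "-0.082 0 0 0 0 0 0.835" --pt "-0.092 0 0 0 0 0 0.835" --pt "-0.099 0 0 0 0 0 0.835" --pt "-0.102 0 0 0 0 0 0.835" --pt "-0.102 0 0 0 0 0 0.835"

```text
clock: 7.85
position: [0.5793, 0.0462, 0.0233]
tool_rot: [-3.142, 0.0, 1.954]
force: [-0.1, -0.5, 0.2]
grip_width: 0.0145
finger_force: 0.0
```

Request:
play_rows --pt "0.01 0 0 0 0 0 0.835" --pt "0.03 0 0 0 0 0 0.835" --pt "0.04 0 -0.02 0 0 0 0.835" --pt "0.04 0 -0.1 0 0 0 0.835" --pt "0.04 0 -0.18 0 0 0 0.835" --pt "0.1 0 -0.26 0 0 0 0.835" --pt "0.2 0 -0.28 0 0 0 0.835" --pt "0.3 0 -0.28 0 0 0 0.835" --pt "0.4 0 -0.28 0 0 0 0.835" --pt "0.4 0 -0.28 0 0 0 0.835"

```text
clock: 8.85
position: [0.5011, 0.2394, 0.1639]
tool_rot: [3.141, -0.003, 1.963]
force: [0.4, -0.3, -0.3]
grip_width: 0.0138
finger_force: 0.0
```

```bash
python3 look.py d4
```

```text
top [19.3 11.4] 160 local@26mm [0.1407 0.0004 0.026 ]
top [57.1 27.7] 45 local@26mm [ 0.0451 -0.0915  0.026 ]
top [ 8.2 51.2] 472 local@26mm [0.0352 0.0814 0.026 ]
top [35.4 51.4] 49 local@26mm [0.0014 0.0015 0.026 ]
top [82.5 57.1] 16 local@26mm [-0.073 -0.13   0.026]
scene [31.1 41.3] 43 local@26mm [ 0.0479 -0.0919  0.026 ]
scene [86.5 56.4] 102 local@26mm [0.0595 0.0602 0.026 ]
scene [53.3 73.4] 122 local@26mm [ 0.1448 -0.0016  0.026 ]
t 8.95 local [0.0435 0.1313 0.1639] yaw-P 1.574 F [-0.87 -0.94 -0.41] w 0.0139
```

View pics/d4.png

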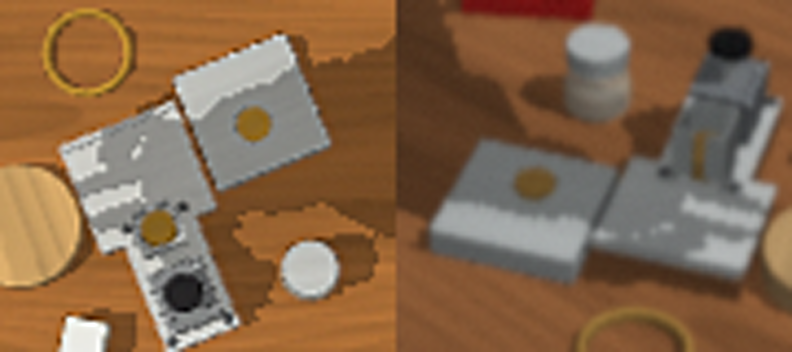

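The disc lies flat near the middle of the square block, at about (253,123) in the top view. The tower, plunger and bystanders look undisturbed and the arm is clear, so I'll hand the job in.

```bash
python3 -c "
from workcell import *
print(job_done())"
```

```text
the job is handed in; nothing more can be done
None
```

I pressed the plunger fully once and pushed the single brass disc onto the square steel block, where it lies flat and wholly on it; I then handed the job in at about 9 s on the robot's clock.

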